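# Seal the leaning vacuum canister and pump it down

### The job

Screw the loosened cap of the wide leaning canister clockwise until it is fully home, then work the hand pump's lever through at least three full strokes, each all the way down and all the way back up. Leave the cap tight and the lever up, do not unscrew the narrow canister's cap, and leave all the other things on the bench where they are.

Things in the scene. Friction and masses are not known exactly. Their poses are not given: they have to be found in the camera images.
- stand: vacuum stand: fixed grey base plate 300 (x) x 380 (y) x 12 mm, origin under its centre, z up. On it, leaning 28 degrees towards -x: a wide canister (84 mm) at +y and a narrow one (54 mm) near y 0. At x 80, y -130: an upright hand pump, 60 mm column, bracket up to z 158. A pipe and gauge up to z 100 along the far (+x) edge
- wide_cap (a joint): turn of the wide canister's captive screw cap, rad: 0 = fully home at its stop, positive = unscrewed (anticlockwise looking down on the cap), 3.0 at most. Turn it clockwise to close; it drags with about 0.1 N m and stays where it is left. When home, the white bar on its top points straight downhill, to the stand's front edge. Takes more than one grasp
- wide_cap_grip (a point): middle of the wide canister's cap: black, ribbed, round, 50 mm in diameter (54 over the ribs), 26 mm tall; z = its axis, pointing out of the canister, 28 degrees from vertical; x, y turn with it. A white bar on its top runs from the middle to the rim along -x. The neck below is 40 mm wide; the shoulder starts 27 mm below this point along -z and widens to 84 mm
- narrow_cap (a joint): turn of the narrow canister's cap, rad: 0 = fully home, as it is at the start
- narrow_cap_grip (a point): middle of the narrow canister's cap (black, ribbed, 32 mm in diameter, 20 mm tall), z = its axis, leaning like the other
- pump_lever (a joint): the pump's hand lever, rad: 0 = at rest, up; 0.6 = all the way down against its stop. A spring brings it back up; 4 N at the grip to start it down, 11 N at the bottom
- lever_grip (a point): centre of the black crossbar (22 mm in diameter, 70 long, along the stand's y) at the lever's end, 160 mm from the pivot, which is at x 80, y -130, z 140 mm of the stand. At rest the arm rises 0.35 rad from the pivot towards the stand's -x; at the bottom it dips 0.25 rad below level: the bar goes from z 195 to 100 mm. Only the base plate is under it
- vial: small amber glass jar 34 mm wide, 55 mm tall, standing on the front of the stand's base plate; origin under its centre; a bystander
- dish: small clear plastic culture dish 56 mm wide, 15 mm tall, on the front of the base plate; origin under its centre; a bystander
- dish_stack: stack of four clear culture dishes, 90 mm wide, 60 mm tall, on the bench; origin under its centre; a bystander
- tip_box: grey box with clear lid, 82 x 117 x 66 mm, on the bench; origin under its centre; a bystander
- wash_bottle: white plastic wash bottle 68 mm wide, 185 mm tall, on the bench; origin under its centre; a bystander
- beaker: glass beaker 74 mm wide, 90 mm tall, on the bench; origin under its centre; a bystander

How it is judged:
By the outcome, as a careful person would: the job done as asked, in the order asked, and still so for the second after the job is handed in, with the robot touching nothing.
It also fails if it takes over 64 s, if anything falls off the work surface, if the arm or the gripper's body presses on something with over 40 N, if the wrist force passes 120 N, or if a joint passes its speed limit or range.

### The arm

A 6-joint arm with a two-finger parallel gripper is mounted at the origin on the work surface. World frame = base frame: x ahead of the robot, y to its left, z up, the work surface at z = 0. Lengths are in mm, angles in rad, forces in N, time in s.
With the tool pointing down it reaches from about 350 to 925 mm from the base axis. Payload 6.4 kg.
Tool frame: the origin (TCP) lies between the finger pads; the fingertips stand 17 mm ahead of it and the grasp point (between the pads) lies 2 mm behind it; z points along the fingers, y is the line along which they close (so a half turn about z gives the same grasp; the last joint's range is limited). The gripper opens to 94 mm and grips with 3 to 60 N. Pads are 16 mm wide; open, the fingers measure 119 mm over their backs; the gripper's body (75 mm by 177 mm) begins 78 mm behind the grasp point.
Start: joints at [-1.355, 0.245, 1.558, -0, 1.339, -0.174], TCP at [247.008, -601.25, 222.455] pointing down, gripper open.
Joint ranges: [-3.13, 3.13], [-1.02, 2.26], [0.13, 2.54], [-0.95, 4.09], [0.21, 2.88], [-2.74, 2.74]. Speed limits (rad/s): [2.57, 2.57, 3.14, 3.14, 3.14, 3.14].

### API

Orientations are given as a rotation vector (axis times angle).
In Python, from plant import env gives the robot as it stands.
- The arm moves only by the tool send_rows, never from a script. Its argument "commands" is text: rows parted by semicolons, each of 7 numbers parted by spaces: the shift along the tool's x, y, z in mm, then the turn, a rotation vector about the tool's x, y, z in units of 8 degrees (1.0 is 8 degrees), then the finger opening in mm, from 0 to 94. In form: x y z wx wy wz fingers; .... A call has 1 to 12 rows; each row is the pose to reach, as a shift and turn from the pose commanded when the call began, along the tool's axes at that moment; what a row does not reach only later rows make up. A row lasts 1/8 s, in which the tool goes at most 62.5 mm and 10.7 degrees, less where a joint would pass 70% of its speed; a pose out of reach is approached as far as the arm can. A call with a gripper value outside its range is refused whole. The fingers move at their own pace and stop on an object; "squeeze" is the grip in N (left out, the last holds). Time passes only in rows, so rows that repeat a pose let the fingers close. It gives the time, the measured TCP pose, the force, the opening and the grip force at its end, in the units of the state.
- env.read_state(): the state, without advancing time (a new reading comes with each control period).
- env.snapshot(name): name is "scene" or "top" or "wrist"; returns the picture (384x512x3 uint8, blue, green, red); there is no depth.
- env.camera_model(name): a dict with "vertical_fov" (degrees; the focal length in pixels is half the picture's height over the tangent of half this angle, whatever the lens; pixels are square), "cx", "cy" (the principal point, pixels), "extrinsics" (4x4, takes a point from world to camera coordinates). Camera axes: x right, y down, z forward; pixel columns grow to the right and rows downward; lengths in mm; the calibration is good to about 2 mm. A picture is of the moment at which its call begins: read the wrist's pose just before it. camera_model takes no time and is no camera call; for the wrist camera it gives the pose at the moment of the call.
- env.close_job(): hands the job in; it is judged then, once.
The state is a dict: "time": time; "q": joint angles; "qvel": joint speeds; "joint_efforts": joint torques, N m; "eef_pos": TCP position; "tcp_rot": TCP orientation; "contact_force": force on the tool from outside, world axes, zero at the start; "torque": the same for the moment, N m; "grip_width": finger opening in mm; "grip_force": force on a finger pad.
Only numpy, scipy, OpenCV 4.12 (cv2) and the standard library are available. Lean on these libraries where they do the work, as an engineer would, in place of code of your own. Each camera call takes 0.05 s, during which the arm holds its last target. There are 200 camera calls.

## Working session

There is one attempt and no reset: what is moved stays moved. The work goes in short steps, Python scripts to look and compute and a tool call to move; the robot and the scene stay as the last step left them, time stands still between calls to the robot, and variables do not carry over. Pictures are saved under pics/ and viewed, at most 10 in all, crops included, and the job is handed in when it is done.

Besides the shell and the picture viewer there is one more tool, called after "Request:" in YAML: its name, and indented under it one key for each argument. send_rows: Moves the arm, as the interface text tells. Its arguments: {"type":"object","properties":{"commands":{"type":"string"},"squeeze":{"type":"number"}},"required":["commands"]}

```bash
mkdir -p pics; ls; python3 - <<'E'
from plant import env
import cv2,numpy as np
for n in("scene","top"):
    im=env.snapshot(n);cv2.imwrite(f"pics/{n}0.png",im)
    m=env.camera_model(n);print(n,m["vertical_fov"],m["cx"],m["cy"],np.round(m["extrinsics"],4).tolist())
print(env.read_state())
E
```

```text
pics
scene 55.74627922156743 259.00452915852696 192.0798958106845 [[0.4573, 0.8893, -0.0074, -264.2059], [0.5622, -0.2955, -0.7724, -210.7815], [-0.6891, 0.349, -0.6351, 1734.942], [0.0, 0.0, 0.0, 1.0]]
top 48.33814867379978 258.6600911092434 187.09701112210965 [[-0.0178, -0.9997, 0.0179, -4.4224], [-0.9948, 0.0159, -0.1006, 602.3261], [0.1002, -0.0196, -0.9948, 1329.5679], [0.0, 0.0, 0.0, 1.0]]
{'time': 0.1, 'q': array([-1.35506609e+00,  2.45756224e-01,  1.55884098e+00, -2.10347572e-05,
        1.33871595e+00, -1.74140557e-01]), 'qvel': array([ 0.00024793, -0.00249456, -0.00537061,  0.00152862,  0.00110179,
       -0.00024368]), 'joint_efforts': array([-3.39487269e-04, -4.16914058e+01, -3.15526414e+01,  6.86431210e-02,
        3.10245913e-02, -6.33893023e-05]), 'eef_pos': array([ 246.91257955, -600.73874282,  221.47535348]), 'tcp_rot': array([-3.08040286e+00, -6.08210781e-01,  8.82887687e-05]), 'contact_force': array([ 0.3709175 , -0.14165287,  0.2855399 ]), 'torque': array([-0.0113964 ,  0.0083707 , -0.01832712]), 'grip_force': 0.0, 'grip_width': 93.8884219719262}
```

View pics/scene0.png

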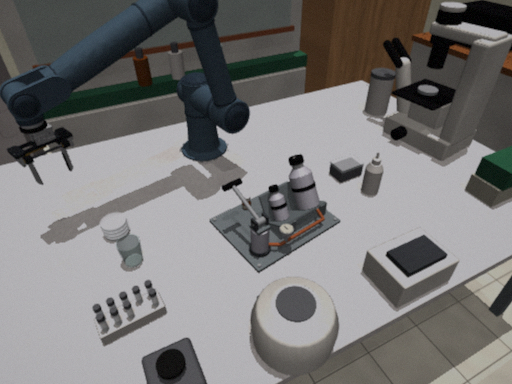

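View pics/top0.png

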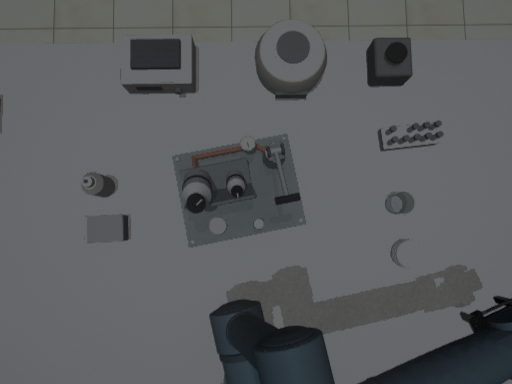

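The scene view shows the wide canister's cap at about (296,162), the narrow one's at (273,190), and the lever bar at (232,185). The top view shows the wide cap at about (196,203), the lever bar at (288,198), and the plate corners at about (175,157), (287,136), (304,222) and (191,246). I'll zoom in on both.

```bash
python3 - <<'E'
import cv2,numpy as np
a=cv2.imread("pics/top0.png")[130:255,165:315];b=cv2.imread("pics/scene0.png")[145:265,200:350]
f=lambda x:cv2.resize(x,None,fx=5,fy=5,interpolation=cv2.INTER_CUBIC)
g=lambda x:cv2.convertScaleAbs(x,alpha=1.6,beta=10)
cv2.imwrite("pics/tz.png",f(g(a))[:600]);cv2.imwrite("pics/sz.png",f(b))
E
```

```text
(no output)
```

View pics/tz.png

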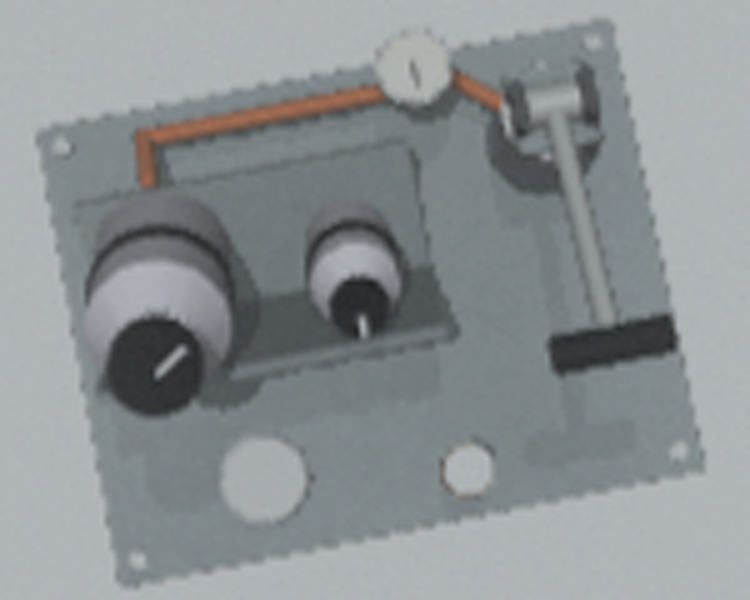

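View pics/sz.png

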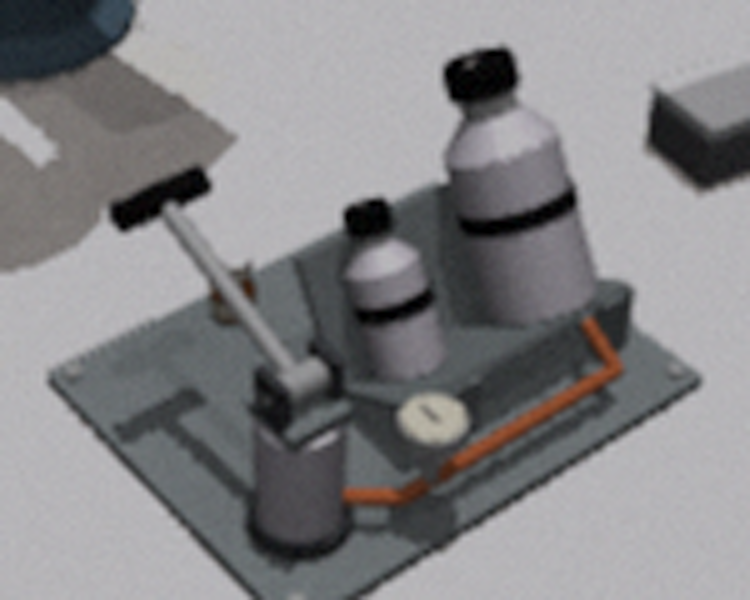

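The crops show the plate corners, the black wide cap with its white bar pointing up and to the right (about 125 deg unscrewed), the narrow cap's bar pointing downhill (home), and the lever bar up. The vial and dish sit at the front. Next I'll triangulate.

```bash
cat > h.py <<'E'
import numpy as np,cv2
from plant import env
def cam(n):
    m=env.camera_model(n);f=192/np.tan(np.radians(m["vertical_fov"]/2));E=np.array(m["extrinsics"])
    return f,m["cx"],m["cy"],E[:3,:3],E[:3,3]
def ray(c,p):
    f,cx,cy,R,t=c;d=R.T@np.array([(p[0]-cx)/f,(p[1]-cy)/f,1]);return -R.T@t,d/np.linalg.norm(d)
def onz(c,p,z):
    o,d=ray(c,p);return o+d*(z-o[2])/d[2]
def tri(rs):
    A=sum(np.eye(3)-np.outer(d,d) for o,d in rs);b=sum((np.eye(3)-np.outer(d,d))@o for o,d in rs)
    x=np.linalg.solve(A,b);return x,[np.linalg.norm(np.cross(x-o,d)) for o,d in rs]
def proj(c,P):
    f,cx,cy,R,t=c;q=R@P+t;return np.array([f*q[0]/q[2]+cx,f*q[1]/q[2]+cy])
def blob(im,box,thr):
    x0,y0,x1,y1=box;m=(im[y0:y1,x0:x1].max(2)<thr).astype(np.uint8)
    n,l,s,c=cv2.connectedComponentsWithStats(m);k=1+s[1:,4].argmax()
    cnt=cv2.findContours((l==k).astype(np.uint8),0,2)[0][0]
    M=cv2.moments(cv2.convexHull(cnt));return np.array([M['m10']/M['m00']+x0,M['m01']/M['m00']+y0]),s[k]
E
python3 - <<'E'
from h import *
T=cam("top");S=cam("scene");t=cv2.imread("pics/top0.png");s=cv2.imread("pics/scene0.png")
cr=[(38,135),(610,20),(703,468),(122,585)]
P=[onz(T,(x/5+164.6,y/5+129.6),12) for x,y in cr]
print(np.round(P)); print([round(np.linalg.norm(P[i]-P[i-1])) for i in range(4)])
x=(P[0]+P[1]-P[2]-P[3]);y=(P[0]+P[3]-P[1]-P[2]);ax,ay=np.arctan2(x[1],x[0]),np.arctan2(-y[0],y[1])
O=np.mean(P,0);O[2]=0;print("O",O,"yaw",ax,ay);yaw=(ax+ay)/2
Rs=np.array([[np.cos(yaw),-np.sin(yaw),0],[np.sin(yaw),np.cos(yaw),0],[0,0,1]])
# scene corners check: left (50,378), right (700,380)
for p in[(50,378),(700,380)]:print("scene corner stand",Rs.T@(onz(S,(p[0]/5+199.6,p[1]/5+144.6),12)-O))
for n,bt,bs,th in[("wide",(180,180,210,218),(285,150,306,168),(40)),("narrow",(227,180,246,200),(264,182,281,195),40),("bar",(272,190,304,207),(220,175,245,195),40)]:
    a,sa=blob(t,bt,th);b,sb=blob(s,bs,th);X,e=tri([ray(T,a),ray(S,b)])
    print(n,a.round(1),sa,b.round(1),sb,"X",X.round(1),"res",np.round(e,1),"stand",(Rs.T@(X-O)).round(1))
print("expected bar stand",80-160*np.cos(.35),-130,140+160*np.sin(.35), (Rs@np.array([80-160*np.cos(.35),-130,140+160*np.sin(.35)])+O).round(1))
E
```

```text
[[ 708.  263.   12.]
 [ 778. -109.   12.]
 [ 486. -162.   12.]
 [ 418.  209.   12.]]
[294, 379, 297, 377]
O [597.34908381  50.19196232   0.        ] yaw 0.1805154517982037 0.18362663303832427
scene corner stand [-142.28659155 -186.93446666   12.        ]
scene corner stand [152.94264746 186.40151948  12.        ]
wide [195.8 202.9] [  6  14  20  19 269] [295.6 160. ] [  4   5  14  11 105] X [544.  163.4 207.6] res [1.3 1.3] stand [-32.  120.9 207.6]
narrow [237.  191.5] [  4   6  14  12 114] [273.2 188.6] [ 5  3  9  8 55] X [579.7  52.9 144.5] res [2.3 2.3] stand [-16.8   5.8 144.5]
bar [287.  198.4] [  3   3  25  12 172] [231.6 184.3] [ 3  4 19 12 95] X [552.9 -88.5 196.8] res [1.2 1.2] stand [ -68.8 -128.3  196.8]
expected bar stand -70.29963405558061 -130 194.86364919287223 [551.8 -90.4 194.9]
```

```bash
cat >> h.py <<'E'
from scipy.spatial.transform import Rotation as Ro
yaw=.182
Rs=np.array([[np.cos(yaw),-np.sin(yaw),0],[np.sin(yaw),np.cos(yaw),0],[0,0,1]])
AX=Rs@np.array([-np.sin(np.radians(28)),0,np.cos(np.radians(28))])
def capR(psi):
    z=-AX;x=Rs[:,1];return np.column_stack([x,np.cross(z,x),z])@Ro.from_rotvec([0,0,psi]).as_matrix()
def rel(p,R):
    s=env.read_state();R0=Ro.from_rotvec(s["tcp_rot"]).as_matrix()
    print("shift",(R0.T@(p-s["eef_pos"])).round(1),"turn",(Ro.from_matrix(R0.T@R).as_rotvec()/np.radians(8)).round(2))
E
python3 - <<'E'
from h import *
C=np.array([544,163.4,207.6])
rel(C+110*AX,capR(-1.2))
c=cam("wrist");s=env.read_state();R0=Ro.from_rotvec(s["tcp_rot"]).as_matrix()
print("cam in tool",(R0.T@(-c[3].T@c[4]-s["eef_pos"])).round(1),(c[3]@R0).round(3).tolist(),c[0])
E
```

```text
shift [ 514.7 -604.7  -82.1] turn [ -4.64   0.36 -17.89]
cam in tool [  77.5   -0.2 -161.5] [[-0.001, 1.0, -0.0], [-0.965, -0.001, -0.263], [-0.263, -0.0, 0.965]] 301.34211437643745
```

Request:
send_rows:
  commands: "0 0 -60 0 0 0 94; 0 0 -110 0 0 0 94; 515 -605 -82 -4.64 0.36 -17.89 94; 515 -605 -82 -4.64 0.36 -17.89 94; 515 -605 -82 -4.64 0.36 -17.89 94; 515 -605 -82 -4.64 0.36 -17.89 94; 515 -605 -82 -4.64 0.36 -17.89 94; 515 -605 -82 -4.64 0.36 -17.89 94; 515 -605 -82 -4.64 0.36 -17.89 94; 515 -605 -82 -4.64 0.36 -17.89 94; 515 -605 -82 -4.64 0.36 -17.89 94; 515 -605 -82 -4.64 0.36 -17.89 94"
  squeeze: 30

```text
time: 1.6
eef_pos: [440.7, -5.4, 310.3]
tcp_rot: [1.195, 2.468, 0.153]
contact_force: [0.2, 0.2, 0.9]
grip_width: 94.3
grip_force: 0.0
```

```bash
python3 - <<'E'
from h import *
C=np.array([544,163.4,207.6]);print(env.read_state()["eef_pos"],env.read_state()["q"].round(2))
rel(C+110*AX,capR(-1.2))
E
```

```text
[440.74841895  -5.37207385 310.33718146] [-0.3  -0.64  2.2   0.05  1.18 -0.98]
shift [ 95.7 137.2  14.4] turn [-1.27  0.11 -4.85]
```

Request:
send_rows:
  commands: "95 137 14 -1.27 0.11 -4.85 94; 95 137 14 -1.27 0.11 -4.85 94; 95 137 14 -1.27 0.11 -4.85 94; 95 137 14 -1.27 0.11 -4.85 94; 95 137 14 -1.27 0.11 -4.85 94; 95 137 14 -1.27 0.11 -4.85 94; 95 137 14 -1.27 0.11 -4.85 94"

```text
time: 2.48
eef_pos: [494.2, 150.6, 305.6]
tcp_rot: [0.261, 2.653, 0.181]
contact_force: [0.3, 0.6, 0.2]
grip_width: 94.0
grip_force: 0.0
```

```bash
python3 - <<'E'
from h import *
C=np.array([544,163.4,207.6]);s=env.read_state();print(s["eef_pos"],s["q"].round(2),s["qvel"].round(3))
rel(C+110*AX,capR(-1.2))
c=cam("wrist");im=env.snapshot("wrist");cv2.imwrite("pics/w1.png",im);np.save("w1.npy",np.array(list(c),dtype=object),allow_pickle=True)
print(proj(c,C),proj(c,C+13*AX))
E
```

```text
[494.2024767  150.64032684 305.63657508] [ 0.04 -0.45  2.11  0.08  1.   -1.36] [-0.001  0.    -0.001  0.001 -0.    -0.006]
shift [2.  3.  0.6] turn [-0.01  0.   -0.05]
[259.46452839 190.63460714] [259.56589457 194.44769439]
```

View pics/w1.png

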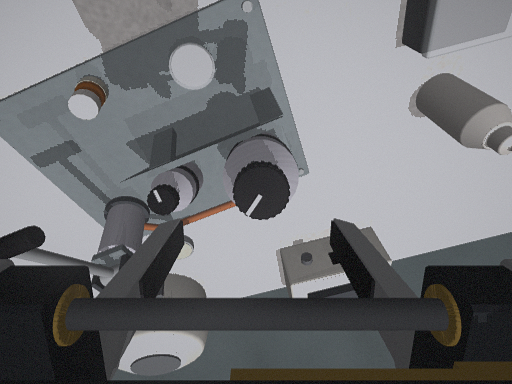

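The wrist view shows the cap's top at about (262,191), close to the predicted (260,194). Its white bar runs towards (249,215). I'll measure it and add this ray.

```bash
python3 - <<'E'
from h import *
c=cam("wrist");im=cv2.imread("pics/w1.png")
C=np.array([544,163.4,207.6])
b,s=blob(im,(215,155,310,225),70);print(b,s)
for k in(0,4,8): print(k,proj(c,C+k*AX))
T=cam("top");S=cam("scene")
X,e=tri([ray(T,(195.8,202.9)),ray(S,(295.6,160.)),ray(c,b)]);print(X.round(1),np.round(e,1))
# white bar: on top face plane
m=(im.min(2)>110).astype(np.uint8);m[:160]=0;m[217:]=0;m[:,:240]=0;m[:,280:]=0
k=cv2.connectedComponentsWithStats(m);print(k[2][1:],k[3][1:])
def onp(p,P0):
    o,d=ray(c,p);return o+d*((P0-o)@AX)/(d@AX)
xs=Rs.T
for p in[(262.,196.),(249.,215.)]:
    v=onp(p,X+13*AX)-X-13*AX;print("top-plane pt",p,"stand-tilt coords",v@(capR(0)[:,1]),v@Rs[:,1])
rel(X+110*AX,capR(-1.2))
E
```

```text
[260.88420917 189.94654817] [  18    6   57   59 2463]
0 [259.40625186 190.62006178]
4 [259.43607688 191.75641943]
8 [259.46674303 192.9248249 ]
[543.9 164.  207.2] [1.7 0.8 0.9]
[[264 160   2   2   2]
 [267 161   1   1   1]
 [275 160   1   1   1]
 [277 160   3   7  16]
 [272 163   1   1   1]
 [245 165   2   2   2]
 [240 170   1   1   1]
 [240 194  22  23 137]
 [275 214   5   3  12]] [[264.5        160.5       ]
 [267.         161.        ]
 [275.         160.        ]
 [278.25       162.6875    ]
 [272.         163.        ]
 [245.5        165.5       ]
 [240.         170.        ]
 [251.37226277 206.55474453]
 [277.41666667 215.16666667]]
top-plane pt (262.0, 196.0) stand-tilt coords 2.471133680339539 0.9231324763276835
top-plane pt (249.0, 215.0) stand-tilt coords 14.886845357168408 -16.651718935510598
shift [2.4 3.4 1. ] turn [-0.01  0.   -0.05]
```

Request:
send_rows:
  commands: "2 3 40 0 0 0 94; 2.5 3.5 80 0 0 0 94; 2.5 3.5 95 0 0 0 94; 2.5 3.5 105 0 0 0 94; 2.5 3.5 110 0 0 0 94; 2.5 3.5 110 0 0 0 94; 2.5 3.5 110 0 0 0 70"
  squeeze: 30

```text
time: 3.4
eef_pos: [543.6, 164.2, 208.9]
tcp_rot: [0.259, 2.652, 0.182]
contact_force: [0.5, 0.3, 0.0]
grip_width: 87.1
grip_force: 0.0
```

```bash
python3 - <<'E'
from h import *
rel(np.array([543.9,164,207.2]),capR(-1.2));s=env.read_state();print(s["q"].round(2),s["contact_force"])
E
```

```text
shift [ 0.4 -0.5  1.7] turn [-0.    0.01 -0.04]
[ 0.07 -0.21  2.1   0.08  0.76 -1.35] [0.46785505 0.31527503 0.02622818]
```

Request:
send_rows:
  commands: "0.4 0 1 0 0 0 45; 0.4 0 1 0 0 0 45; 0.4 0 1 0 0 0 45; 0.4 0 1 0 0 0 45; 0.4 0 1 0 0 0 45; 0.4 0 1 0 0 0 45; 0.4 0 1 0 0 0 45"
  squeeze: 30

```text
time: 4.28
eef_pos: [543.4, 164.5, 206.9]
tcp_rot: [0.259, 2.654, 0.182]
contact_force: [-0.4, 2.1, 0.9]
grip_width: 49.3
grip_force: 30.0
```

Request:
send_rows:
  commands: "0 0 0 0 0 1 45; 0 0 0 0 0 2 45; 0 0 0 0 0 3 45; 0 0 0 0 0 4 45; 0 0 0 0 0 5 45; 0 0 0 0 0 6 45; 0 0 0 0 0 7 45; 0 0 0 0 0 8 45; 0 0 0 0 0 9 45; 0 0 0 0 0 10 45; 0 0 0 0 0 10 45"

```text
time: 5.65
eef_pos: [543.2, 164.3, 206.8]
tcp_rot: [2.006, 1.969, 0.578]
contact_force: [-1.9, -0.9, 1.7]
grip_width: 49.6
grip_force: 30.0
```

```bash
python3 - <<'E'
from h import *
rel(np.array([543.9,164,207.2]),capR(-1.2));s=env.read_state();print(s["q"].round(2),s["contact_force"],s["torque"])
E
```

```text
shift [-0.3  0.8 -0.1] turn [-1.000e-02  0.000e+00 -1.003e+01]
[ 0.07 -0.21  2.11  0.07  0.76  0.05] [-1.86796956 -0.94281067  1.66245941] [ 0.01881165  0.29581161 -0.01066111]
```

Request:
send_rows:
  commands: "0 0 0 0 0 1 45; 0 0 0 0 0 2 45; 0 0 0 0 0 3 45; 0 0 0 0 0 4 45; 0 0 0 0 0 4.7 45; 0 0 0 0 0 5 45; 0 0 0 0 0 5 45"

```text
time: 6.52
eef_pos: [543.1, 164.3, 206.7]
tcp_rot: [2.675, 1.219, 0.708]
contact_force: [-4.5, 0.6, 2.4]
grip_width: 49.4
grip_force: 30.0
```

```bash
python3 - <<'E'
from h import *
rel(np.array([543.9,164,207.2]),capR(-1.2));s=env.read_state();print(s["q"].round(2),"Tz",s["torque"]@AX,s["torque"])
im=env.snapshot("wrist");cv2.imwrite("pics/w2.png",im)
c=cam("wrist");C=np.array([543.9,164,207.2])+13*AX;print(proj(c,C),proj(c,C-capR(0)[:,1]*20))
E
```

```text
shift [ 0.4  0.9 -0.1] turn [-1.000e-02  1.000e-02 -1.502e+01]
[ 0.07 -0.21  2.11  0.08  0.76  0.74] Tz -0.10662210236991704 [-0.01527721  0.55310554 -0.07551624]
[258.0892616  255.54178882] [235.57184326 281.13972764]
```

View pics/w2.png

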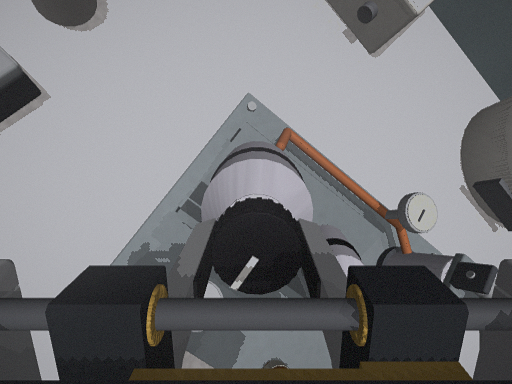

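The bar now runs from (256,258) to (234,288), close to the predicted downhill direction, with only drag torque. I'll turn the remaining few degrees in small steps.

Request:
send_rows:
  commands: "0 0 0 0 0 0.3 45; 0 0 0 0 0 0.6 45; 0 0 0 0 0 0.9 45; 0 0 0 0 0 0.9 45"

```text
time: 7.08
eef_pos: [543.1, 164.4, 206.7]
tcp_rot: [2.769, 1.06, 0.724]
contact_force: [-4.0, -0.4, 2.4]
grip_width: 49.3
grip_force: 30.0
```

```bash
cat > m.py <<'E'
from h import *
rel(np.array([543.9,164,207.2]),capR(-1.2));s=env.read_state();print(s["q"].round(2),"Tz",s["torque"]@AX,s["torque"])
im=env.snapshot("wrist")
c=cam("wrist");C=np.array([543.9,164,207.2])+13*AX
m=(im.min(2)>110).astype(np.uint8);m[:235]=0;m[300:]=0;m[:,:215]=0;m[:,285:]=0
n,l,st,_=cv2.connectedComponentsWithStats(m);k=1+st[1:,4].argmax();print(st[k])
p=np.argwhere(l==k)[:,::-1].astype(np.float32);vx,vy,x0,y0=cv2.fitLine(p,2,0,.01,.01).ravel()
def onp(q):
    o,d=ray(c,q);return o+d*((C-o)@AX)/(d@AX)
if vy<0:vx,vy=-vx,-vy
v=onp((x0+10*vx,y0+10*vy))-onp((x0-10*vx,y0-10*vy))
print("bar angle off home deg",np.degrees(np.arctan2(-v@Rs[:,1],-v@capR(0)[:,1])))
E
python3 m.py
```

```text
shift [ 0.5  0.9 -0.1] turn [-1.000e-02  1.000e-02 -1.591e+01]
[ 0.07 -0.21  2.11  0.07  0.76  0.87] Tz 0.82833617418227 [-0.23274433  0.61248824  0.87538482]
[231 256  28  35 279]
bar angle off home deg -1.0916603449354447
```

Torque has risen to 0.83 N m and the bar is within about 1° of home, so the cap is against its stop. I'll release and back off.

Request:
send_rows:
  commands: "0 0 0 0 0 0 94; 0 0 0 0 0 0 94; 0 0 0 0 0 0 94; 0 0 0 0 0 0 94; 0 0 -30 0 0 0 94; 0 0 -80 0 0 0 94; 0 0 -110 0 0 0 94; 0 0 -110 0 0 0 94"

```text
time: 8.12
eef_pos: [493.5, 155.2, 307.0]
tcp_rot: [2.768, 1.053, 0.734]
contact_force: [-0.1, 0.1, -0.6]
grip_width: 94.0
grip_force: 0.0
```

```bash
sed -i 's/m\[:235\]=0;m\[300:\]=0;m\[:,:215\]=0;m\[:,285:\]=0/a,b=proj(c,C).astype(int);m[:b-5]=0;m[b+26:]=0;m[:,:a-26]=0;m[:,a+26:]=0;cv2.imwrite("pics\/w3.png",im)/' m.py; python3 m.py; python3 - <<'E'
from h import *
B=np.array([552.,-90,195.5])
# tool vertical, closing along stand x; low side approach: body orient
z=np.array([0,0,-1.]);
for y in(Rs[:,0],):
    R=np.column_stack([np.cross(y,z),y,z]);rel(B+np.array([0,0,90]),R)
    rel(B+np.array([0,0,90]),R@np.diag([-1,-1,1]))
    R2=np.column_stack([np.cross(Rs[:,1],z),Rs[:,1],z]);rel(B+[0,0,90],R2);rel(B+[0,0,90],R2@np.diag([-1,-1,1]))
E
```

```text
shift [ -2.1  -0.9 112.1] turn [  0.05   0.02 -15.94]
[ 0.05 -0.45  2.11  0.07  1.    0.88] Tz 0.01678401349767454 [-0.06008472  0.17475421  0.00440707]
[240 200  16  22 102]
bar angle off home deg -0.06513580047637013
shift [-127.9  216.8   23.6] turn [ 3.2  -1.79 -7.19]
shift [-127.9  216.8   23.6] turn [-2.07 -3.7  14.8 ]
shift [-127.9  216.8   23.6] turn [  4.53   1.28 -18.12]
shift [-127.9  216.8   23.6] turn [ 0.97 -3.42  3.82]
```

The cap's bar stays at 0° off home after release. Next I'll move above the lever bar with the fingers closed and the tool vertical.

Request:
send_rows:
  commands: "-128 217 23.5 3.2 -1.79 -7.19 0; -128 217 23.5 3.2 -1.79 -7.19 0; -128 217 23.5 3.2 -1.79 -7.19 0; -128 217 23.5 3.2 -1.79 -7.19 0; -128 217 23.5 3.2 -1.79 -7.19 0; -128 217 23.5 3.2 -1.79 -7.19 0; -128 217 23.5 3.2 -1.79 -7.19 0; -128 217 23.5 3.2 -1.79 -7.19 0; -128 217 23.5 3.2 -1.79 -7.19 0; -128 217 23.5 3.2 -1.79 -7.19 0; -128 217 23.5 3.2 -1.79 -7.19 0"
  squeeze: 20

```text
time: 9.55
eef_pos: [551.5, -90.3, 284.9]
tcp_rot: [-2.01, -2.412, 0.002]
contact_force: [-0.6, 0.3, -0.1]
grip_width: 0.4
grip_force: 0.0
```

```bash
cat > l.py <<'E'
from h import *
z=np.array([0,0,-1.]);y=Rs[:,0];R=np.column_stack([np.cross(y,z),y,z])
s=env.read_state();print(s["eef_pos"],s["q"].round(2),s["grip_width"])
B=Rs@np.array([-75,-130,0])+[597.3,50.2,0];B[2]=211+17;rel(B,R)
E
python3 l.py
```

```text
[551.54291938 -90.27898725 284.94511403] [-0.36 -0.01  1.73 -0.    1.43 -0.55] 0.3711615894838033
shift [-0.2 -4.5 57. ] turn [-0.01 -0.   -0.01]
```

Request:
send_rows:
  commands: "0 -4.5 30 0 0 0 0; 0 -4.5 55 0 0 0 0; 0 -4.5 67 0 0 0 0; 0 -4.5 79 0 0 0 0; 0 -4.5 91 0 0 0 0; 0 -4.5 103 0 0 0 0; 0 -4.5 115 0 0 0 0; 0 -4.5 127 0 0 0 0; 0 -4.5 139 0 0 0 0; 0 -4.5 147 0 0 0 0; 0 -4.5 152 0 0 0 0; 0 -4.5 152 0 0 0 0"

```text
time: 11.05
eef_pos: [549.2, -91.4, 135.8]
tcp_rot: [2.009, 2.411, 0.002]
contact_force: [-1.3, 0.7, 9.4]
grip_width: 0.7
grip_force: 4.4
```

```bash
python3 - <<'E'
from h import *
s=env.read_state();print(s["eef_pos"],s["contact_force"],s["torque"])
im=env.snapshot("scene");cv2.imwrite("pics/s2.png",cv2.resize(im[145:265,200:350],None,fx=5,fy=5,interpolation=2))
E
```

```text
[549.16468357 -91.42529189 135.81898308] [-1.33574506  0.70759521  9.41840962] [0.33501233 0.01994103 0.03970675]
```

View pics/s2.png

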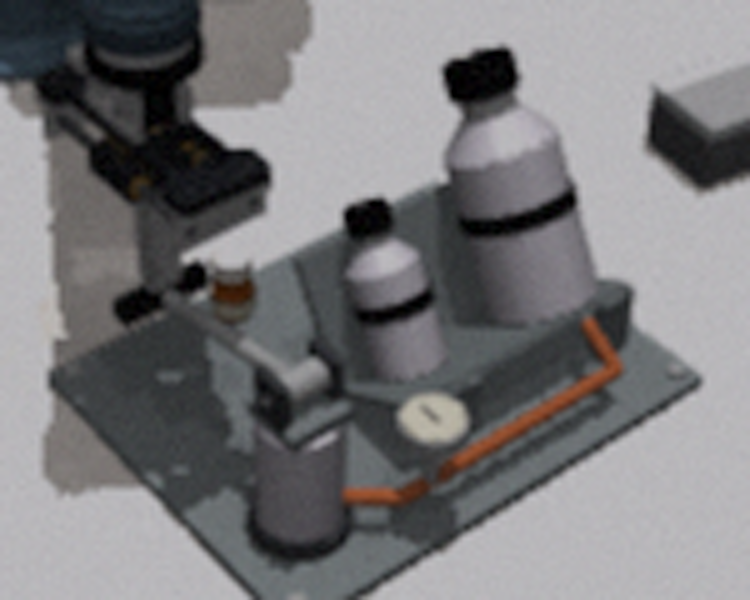

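The fingertips are on the bar, which is nearly at the bottom, at 9.4 N. I'll press on until the stop shows in the force.

Request:
send_rows:
  commands: "0 0 4 0 0 0 0; 0 0 8 0 0 0 0; 0 0 12 0 0 0 0; 0 0 14 0 0 0 0; 0 0 14 0 0 0 0"

```text
time: 11.72
eef_pos: [550.8, -91.4, 127.1]
tcp_rot: [2.008, 2.41, 0.004]
contact_force: [-10.0, 6.0, 33.4]
grip_width: 0.5
grip_force: 16.1
```

Request:
send_rows:
  commands: "0 0 -16 0 0 0 0; 0 0 -32 0 0 0 0; 0 0 -48 0 0 0 0; 0 0 -64 0 0 0 0; 0 0 -80 0 0 0 0; 0 0 -96 0 0 0 0; 0 0 -112 0 0 0 0; 0 0 -120 0 0 0 0; 0 0 -120 0 0 0 0; 0 0 -120 0 0 0 0; 0 0 -120 0 0 0 0"

```text
time: 13.1
eef_pos: [546.7, -90.8, 238.0]
tcp_rot: [-2.009, -2.411, 0.003]
contact_force: [-0.4, 0.3, 0.1]
grip_width: 0.5
grip_force: 0.0
```

```bash
python3 - <<'E'
from h import *
T=cam("top");S=cam("scene");t=env.snapshot("top");s=env.snapshot("scene")
cv2.imwrite("pics/s3.png",cv2.resize(s[145:265,200:350],None,fx=5,fy=5,interpolation=2))
b,st=blob(s,(220,175,245,195),40);print(b,st,env.read_state()["contact_force"])
E
```

```text
[231.06734007 184.44444444] [  2   4  20  12 104] [-0.81399919  0.10644063 -0.19208162]
```

View pics/s3.png

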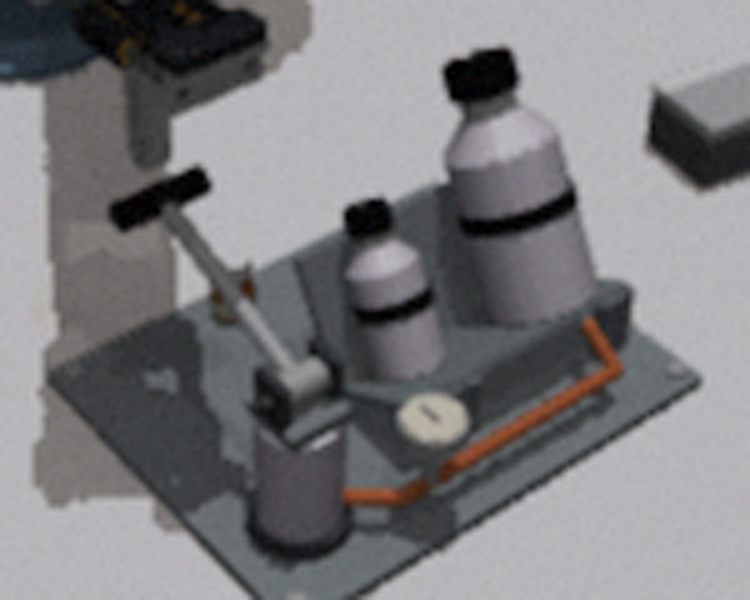

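The lever is back at its starting pixel, (231,184), so the stroke is complete. I'll repeat it three more times.

Request:
send_rows:
  commands: "0 0 12 0 0 0 0; 0 0 26 0 0 0 0; 0 0 40 0 0 0 0; 0 0 54 0 0 0 0; 0 0 68 0 0 0 0; 0 0 82 0 0 0 0; 0 0 96 0 0 0 0; 0 0 106 0 0 0 0; 0 0 114 0 0 0 0; 0 0 120 0 0 0 0; 0 0 120 0 0 0 0; 0 0 120 0 0 0 0"

```text
time: 14.7
eef_pos: [549.8, -91.0, 126.6]
tcp_rot: [2.009, 2.413, 0.002]
contact_force: [-14.2, 7.5, 42.3]
grip_width: 0.5
grip_force: 21.0
```

Request:
send_rows:
  commands: "0 0 -16 0 0 0 0; 0 0 -32 0 0 0 0; 0 0 -48 0 0 0 0; 0 0 -64 0 0 0 0; 0 0 -80 0 0 0 0; 0 0 -96 0 0 0 0; 0 0 -112 0 0 0 0; 0 0 -120 0 0 0 0; 0 0 -120 0 0 0 0; 0 0 -120 0 0 0 0; 0 0 -120 0 0 0 0"

```text
time: 16.08
eef_pos: [546.7, -90.8, 238.1]
tcp_rot: [-2.009, -2.411, 0.003]
contact_force: [1.5, 0.7, -0.2]
grip_width: 0.5
grip_force: 0.0
```

Request:
send_rows:
  commands: "0 0 12 0 0 0 0; 0 0 26 0 0 0 0; 0 0 40 0 0 0 0; 0 0 54 0 0 0 0; 0 0 68 0 0 0 0; 0 0 82 0 0 0 0; 0 0 96 0 0 0 0; 0 0 106 0 0 0 0; 0 0 114 0 0 0 0; 0 0 120 0 0 0 0; 0 0 120 0 0 0 0; 0 0 120 0 0 0 0"

```text
time: 17.58
eef_pos: [549.7, -91.0, 126.5]
tcp_rot: [2.009, 2.413, 0.002]
contact_force: [-15.3, 8.4, 43.1]
grip_width: 0.6
grip_force: 21.2
```

Request:
send_rows:
  commands: "0 0 -16 0 0 0 0; 0 0 -32 0 0 0 0; 0 0 -48 0 0 0 0; 0 0 -64 0 0 0 0; 0 0 -80 0 0 0 0; 0 0 -96 0 0 0 0; 0 0 -112 0 0 0 0; 0 0 -120 0 0 0 0; 0 0 -120 0 0 0 0; 0 0 -120 0 0 0 0; 0 0 -120 0 0 0 0"

```text
time: 18.95
eef_pos: [546.7, -90.9, 238.0]
tcp_rot: [-2.009, -2.411, 0.003]
contact_force: [-0.1, 0.2, -1.0]
grip_width: 0.3
grip_force: 0.0
```

Request:
send_rows:
  commands: "0 0 12 0 0 0 0; 0 0 26 0 0 0 0; 0 0 40 0 0 0 0; 0 0 54 0 0 0 0; 0 0 68 0 0 0 0; 0 0 82 0 0 0 0; 0 0 96 0 0 0 0; 0 0 106 0 0 0 0; 0 0 114 0 0 0 0; 0 0 120 0 0 0 0; 0 0 120 0 0 0 0; 0 0 120 0 0 0 0"

```text
time: 20.45
eef_pos: [549.8, -91.0, 126.6]
tcp_rot: [2.009, 2.413, 0.002]
contact_force: [-14.3, 6.9, 42.7]
grip_width: 0.3
grip_force: 21.1
```

Request:
send_rows:
  commands: "0 0 -16 0 0 0 0; 0 0 -32 0 0 0 0; 0 0 -48 0 0 0 0; 0 0 -64 0 0 0 0; 0 0 -80 0 0 0 0; 0 0 -96 0 0 0 0; 0 0 -112 0 0 0 0; 0 0 -150 0 0 0 0; 0 0 -190 0 0 0 0; 0 0 -200 0 0 0 0; 0 0 -200 0 0 0 0; 0 0 -200 0 0 0 0"

```text
time: 21.95
eef_pos: [546.4, -90.7, 316.4]
tcp_rot: [-2.007, -2.409, 0.004]
contact_force: [-0.7, -0.1, 0.3]
grip_width: 0.9
grip_force: 0.0
```

```bash
python3 - <<'E'
from h import *
t=env.snapshot("top");s=env.snapshot("scene")
s0=cv2.imread("pics/scene0.png");d=(cv2.absdiff(s,s0).max(2)>60)
cv2.imwrite("pics/end.png",np.vstack([cv2.resize(s[145:265,200:350],None,fx=2.4,fy=2.4,interpolation=2),cv2.resize(t[130:255,165:315],None,fx=2.4,fy=2.4,interpolation=2)]))
print(blob(s,(220,175,245,195),40),env.read_state()["contact_force"],env.read_state()["time"])
print("diff bystanders",[int(d[a:b,c:e].sum()) for a,b,c,e in((210,265,100,145),(150,200,330,385),(150,195,280,330))])
E
```

```text
(array([231.06734007, 184.44444444]), array([  2,   4,  20,  12, 104], dtype=int32)) [0.40677903 0.17546687 0.15714389] 22.05
diff bystanders [82, 0, 2]
```

View pics/end.png

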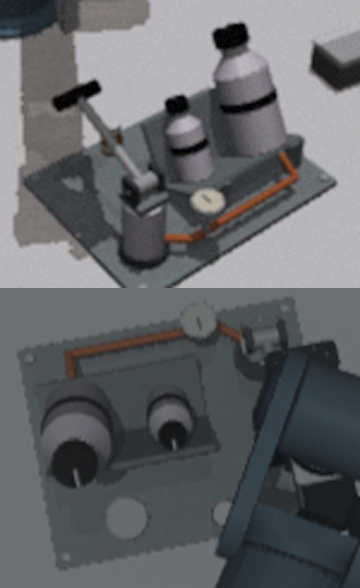

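The wide cap's bar points downhill like the narrow one's, the lever is up, and the vial and dish look in place. The small change near the dish stack is most likely the arm's shadow, since the arm passed well above it. Handing in.

```bash
python3 -c "
from plant import env
print(env.close_job())"
```

```text
the job is handed in; nothing more can be done
None
```

I screwed the wide canister's cap home against its stop, worked the pump lever through four full strokes and left it up; the narrow cap was not touched, no bystander was seen to move, and the job was handed in at about 22 s.

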